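# Latch the gasketed laundry tub

### The job

Shut the detergent tub and latch it: push the half-open lid down until it rests on its rubber gasket, swing the wire loop up and over the lip of the keeper on the lid's front, then press the steel lever down past its dead point to its stop so that the lid is pulled tight. Before letting go, bear down on the lever at its stop with a firm push of about 13 N for half a second; never push harder than 20 N on any part of the tub or its latch, and leave the other things on the table where they are.

Things in the scene. Friction and masses are not known exactly. Their poses are not given: they have to be found in the camera images.
- tub: White plastic tub 180 (x) x 260 (y) x 130 mm high, screwed to the table by steel strips along its ends. Origin: centre of its underside. Its +x axis points out of its front ('outward' below), the side with the latch, away from the robot, turned up to 20 degrees either way; +z is up. Front face of tub and shut lid: x = 90 mm. The latch stays within |y| = 56 mm.
- lid (a joint): Hinge (rad) of the grey lid, 180 x 260 mm, 56 mm deep, at tub x = -90, z = 132 mm. 0 = tight, positive = open; starts half open. Stiff: stays where left, takes some 3 N at the front edge. Let down, it rests on the springy gasket at about 0.035, its front 6 mm short of tight; from there the gasket resists ever more, to about 60 N when tight: work for the latch.
- lid_edge (a point): Middle of the lid's top front edge, at tub x = 90, z = 190 mm when tight. The lid's top is flat.
- seat (a point): Where the wire bar's centre lies when hooked in the keeper, 12 mm out of the lid's face; axes of the lid (x outward, z up). Keeper: steel lug 30 mm wide (y) on the lid's front; its top, 4 mm under this point, reaches 22 mm out of the face and ends in a lip 4 mm thick that rises 7 mm above the lug (3 mm above this point). The bar drops into the 18 mm channel between lip and face.
- lever (a joint): Toggle lever (rad), grows as it rises; 1.95 = upper stop. Starts raised, 1.75 to 1.9. Friction keeps it where left. Pressed down with the wire hooked, its tip resists with up to about 6 N; near 0.3 it passes the dead point and is pulled on to its stop, a firm rubber roller below it on the tub. The roller is adjustable, so the stop lies anywhere from 0 to 0.15: find it by feel.
- lever_hinge (a point): Lever's pivot on the tub's front, 18 mm out of the face, 95 mm above the table, axis along tub y.
- lever_tip (a point): End of the lever's handle, a flat steel plate 26 mm wide (y), 5 mm thick, straight from the pivot to this point 85 mm away. The handle's direction above straight outward is lever - 0.908 rad: 52 degrees downward at 0, about 52 upward at the start. Press on its upper face, 65 to 80 mm from the pivot.
- bail_hinge (a point): Where the wire loop hangs on the lever, 22 mm from the lever's pivot in the direction 50 degrees below that of the handle; it moves with the lever.
- bail (a joint): Hinge of the wire loop on the lever (rad); grows as the loop tips outward. Swings freely. The loop's direction above straight outward is 1.586 + lever - bail. Starts hanging outward on its stop (3.05), some 15 to 30 degrees above level.
- bar (a point): Middle of the loop's cross bar: a round rod 8 mm thick, 104 mm long along tub y, 91.5 mm from bail_hinge; side wires (6 mm thick) at its ends. Can be pinched from above beside the handle, 32 mm from its middle; it turns in the fingers. Past upright the loop falls against the lid's face by itself; with the lever raised and the lid on its gasket it clears the lip by about 6 mm.
- softener: Bottle, 68 mm wide, 190 mm tall, standing (bystander; origin under its centre).
- pods: Jar, 84 mm wide, 105 mm tall, standing beside the tub (bystander).
- stain_can: Aluminium can, 58 mm wide, 140 mm tall, standing beside the tub (bystander).
- scoop: Clear measuring cup, 72 mm wide, 55 mm tall, standing in front of the tub (bystander).
- wrench: Wrench lying in front of the tub (bystander).
- brush: Scrubbing brush, lying (bystander).
- coin_tray: Steel coin tray 110 x 150 x 35 mm (bystander).

How it is judged:
By the outcome, as a careful person would: the job done as asked, in the order asked, and still so for the second after the job is handed in, with the robot touching nothing.
It also fails if it takes over 72 s, if anything falls off the work surface, if the arm or the gripper's body presses on something with over 40 N, if the wrist force passes 120 N, or if a joint passes its speed limit or range.

### The arm

A 6-joint arm with a two-finger parallel gripper is mounted at the origin on the work surface. World frame = base frame: x ahead of the robot, y to its left, z up, the work surface at z = 0. Lengths are in m, angles in rad, forces in N, time in s.
With the tool pointing down it reaches from about 0.375 to 0.925 m from the base axis. Payload 5.7 kg.
Tool frame: the origin (TCP) lies midway between the tips of the shut fingers; the grasp point (between the pads) lies 19 mm behind it (manip.grip_point_offset is the distance from the TCP to the grasp point, in m); z points along the fingers, y is the direction in which the jaws open and shut (so a half turn about z gives the same grasp; the last joint's range is limited). The gripper opens to 88 mm and grips with 3 to 60 N. Pads are 20 mm wide; open, the fingers measure 115 mm over their backs; the gripper's body (75 mm by 178 mm) begins 61 mm behind the grasp point.
Start: joints at [-1.349, 0.359, 1.51, -0, 1.272, -0.115], TCP at [0.198, -0.566, 0.223] pointing down, gripper open.
Joint ranges: [-2.97, 2.97], [-1.01, 2.36], [0.21, 2.38], [-0.96, 4.11], [0.2, 2.71], [-2.98, 2.98]. Speed limits (rad/s): [2.39, 2.39, 3.14, 3.14, 3.14, 3.14].

### API

Orientations are given as a 3x3 rotation matrix whose columns are the frame's x, y, z axes.
In Python, from rig import sensors, optics, hand_in, models, manip gives the robot as it stands. The module is installed in compiled form; this text tells all that it offers.
- The arm moves only by the shell command python3 -m pendant 'ROWS' [FORCE]. ROWS is JSON, a list that holds one entry, the list of rows, each a list of 7 numbers: the shift along the tool's x, y, z in m, then the turn, a rotation vector about the tool's x, y, z in degrees, then the finger opening in m, from 0 to 0.0878. In form: [[[dx, dy, dz, rx, ry, rz, gripper], ...]]. A call has 1 to 12 rows; each row shifts and turns the pose as measured when the row begins, along the tool's axes as they then stand; what a row does not reach is not made up. A row lasts 1/12 s, in which the tool goes at most 41.7 mm and 7.16 degrees, less where a joint would pass 70% of its speed; a pose out of reach is approached as far as the arm can. A call with a gripper value outside its range is refused whole. The fingers move at their own pace and stop on an object; FORCE is the grip in N (left out, the last holds). Time passes only in rows, so rows that do not move let the fingers close. It gives the time, the measured TCP pose, the force and the opening at its end, in the units of the state.
- sensors.state(): the state, without advancing time (a new reading comes with each control period).
- optics.snapshot(name): name is "scene" or "top"; returns a dict with "pixels" (400x640x3 uint8, red, green, blue), "fovy" (degrees; the focal length in pixels is half the picture's height over the tangent of half this angle, whatever the lens; pixels are square), "cx", "cy" (the principal point, pixels), "k1" (the pictures are not rectified: a ray, as slopes to the right and down, at radius r is drawn at 1 + k1 r^2 times it, then the intrinsics apply), "extrinsics" (4x4, takes a point from world to camera coordinates). Camera axes: x right, y down, z forward; pixel columns grow to the right and rows downward; lengths in m; the calibration is good to about 2 mm. A picture is of the moment at which its call begins. There is no depth.
- hand_in(): hands the job in, once; it reports no verdict.
Trained networks look in a picture, given as the dict that the camera call returned (one of the last four; its "shot" number tells which), for a name from the list of things; names that differ only in an ending like _2 or _b are one class to them, and where a whole thing is asked for, a point or a joint stands for the part that bears it (a point fixed in the world has none). Each returns a list of dicts, best first, with "p" (0 to 1); they miss things now and then, are a little off and sometimes report something else, mostly with a low value. They report only what shows in the picture. A call takes as long as a camera call.
- models.regions_of(picture, name): "region" (400x640 bool, what is visible of it) and "pixel" ([column, row] in pixels, amid what is visible of it).
- models.pinpoint(picture, name): "pixel" ([column, row] in pixels: a listed point, or the origin of a listed thing).
The state is a dict: "time_s": time; "joint_positions": joint angles; "joint_vel": joint speeds; "effort": joint torques, N m; "eef_pos": TCP position; "orientation": TCP orientation; "contact_force": force on the tool from outside, world axes, zero at the start; "wrist_torque": the same for the moment, N m; "gripper_width": finger opening in m.
Only numpy, scipy, OpenCV 4.12 (cv2) and the standard library are available. Lean on these libraries where they do the work, as an engineer would, in place of code of your own. Each camera call takes 0.05 s, during which the arm holds its last target.

## Working session

There is one attempt and no reset: what is moved stays moved. The work goes in short steps, Python scripts to look and compute and a shell command to move; the robot and the scene stay as the last step left them, time stands still between calls to the robot, and variables do not carry over. Pictures are saved under pics/ and viewed, and the job is handed in when it is done.

```bash
mkdir -p pics
python3 - <<'E'
from rig import sensors, optics, models, manip
import cv2, numpy as np
s=sensors.state()
for k,v in s.items(): print(k,np.round(v,3).tolist())
print(manip.grip_point_offset)
for n in ["scene","top"]:
    p=optics.snapshot(n)
    cv2.imwrite(f"pics/{n}0.png",p["pixels"][:,:,::-1])
    print(n,p["fovy"],p["cx"],p["cy"],p["k1"],np.round(p["extrinsics"],4).tolist())
    for t in ["tub","lid_edge","seat","lever_hinge","lever_tip","bail_hinge","bar","softener","pods","stain_can","scoop","wrench","brush","coin_tray"]:
        r=models.pinpoint(p,t)
        print(t,[(np.round(a["pixel"],1).tolist(),round(a["p"],2)) for a in r[:2]])
E
```

```text
time_s 0.0
joint_positions [-1.349, 0.36, 1.511, 0.0, 1.272, -0.115]
joint_vel [-0.001, 0.0, -0.001, 0.0, 0.001, 0.002]
effort [0.002, -51.538, -27.072, 0.068, 0.035, -0.0]
eef_pos [0.198, -0.566, 0.222]
orientation [[0.944, 0.33, -0.0], [0.33, -0.944, 0.002], [0.0, -0.002, -1.0]]
contact_force [0.363, 1.314, 0.611]
wrist_torque [0.022, -0.01, 0.028]
gripper_width 0.088
0.0187
scene 46.049792342018144 324.843807077438 199.99273487183999 -0.14208958371150318 [[0.1127, 0.9936, 0.0091, -0.0751], [0.7527, -0.0794, -0.6536, -0.3372], [-0.6487, 0.0805, -0.7568, 2.0497], [0.0, 0.0, 0.0, 1.0]]
tub [([335.8, 209.4], 0.67)]
lid_edge [([344.6, 170.8], 0.86)]
seat [([348.0, 178.9], 0.75)]
lever_hinge [([346.0, 214.4], 0.89)]
lever_tip [([354.6, 212.6], 0.58), ([199.0, 243.4], 0.32)]
bail_hinge [([349.9, 214.2], 0.79), ([354.5, 212.1], 0.59)]
bar [([357.5, 232.3], 0.69)]
softener [([446.5, 173.2], 0.59)]
pods [([196.8, 244.3], 0.73), ([270.8, 224.8], 0.58)]
stain_can [([387.1, 190.0], 0.76)]
scoop [([404.9, 252.3], 0.9)]
wrench [([342.5, 274.1], 0.68)]
brush [([191.3, 192.4], 0.87), ([359.5, 234.0], 0.4)]
coin_tray [([196.5, 242.0], 0.83)]
top 53.388597799519985 316.86263124939114 197.93154985219877 -0.0584102750266151 [[-0.011, -0.9999, 0.0019, 0.0061], [-0.9963, 0.0108, -0.0851, 0.5679], [0.0851, -0.0028, -0.9964, 1.3006], [0.0, 0.0, 0.0, 1.0]]
tub []
lid_edge [([289.4, 202.2], 0.72)]
seat [([290.0, 193.9], 0.87)]
lever_hinge [([291.5, 192.2], 0.85)]
lever_tip [([285.8, 167.9], 0.55)]
bail_hinge [([291.2, 181.9], 0.7)]
bar [([286.7, 152.1], 0.75), ([284.1, 167.1], 0.48)]
softener [([166.7, 256.9], 0.81), ([291.4, 190.5], 0.62)]
pods [([368.5, 202.6], 0.91)]
stain_can [([238.8, 240.7], 0.67)]
scoop [([236.0, 158.3], 0.66)]
wrench [([304.3, 139.2], 0.83)]
brush [([464.1, 260.3], 0.59)]
coin_tray [([447.3, 186.2], 0.57)]
```

Run:
```python
import cv2
for n,(x,y,w,h) in {"scene0":(160,90,320,220),"top0":(140,80,360,250)}.items():
    i=cv2.imread(f"pics/{n}.png")[y:y+h,x:x+w]
    cv2.imwrite(f"pics/{n}_c.png",cv2.resize(i,(int(w*2.2),int(h*2.2)),interpolation=cv2.INTER_CUBIC))
```

```text
(no output)
```

View pics/scene0_c.png

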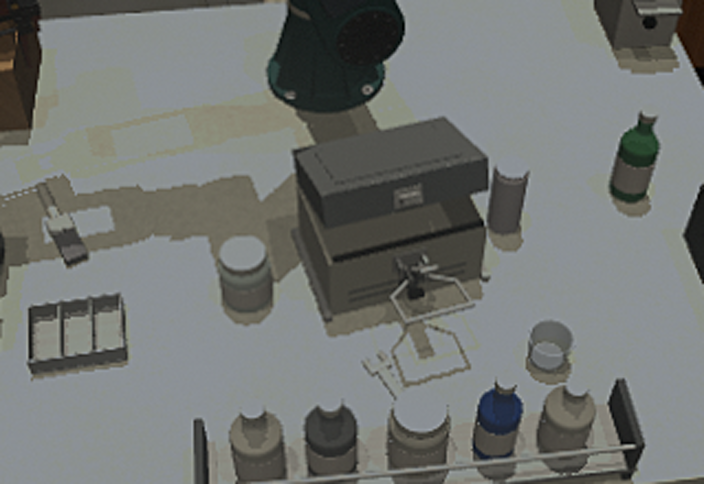

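View pics/top0_c.png

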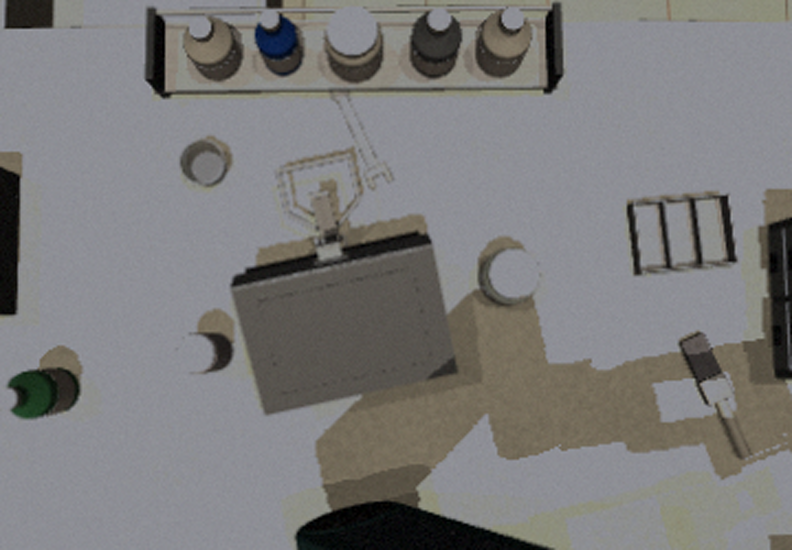

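```bash
cat > h.py <<'E'
import numpy as np, cv2
from scipy.optimize import least_squares
L=lambda a: np.array([np.cos(a),0,np.sin(a)])
def lidp(x,y,z,lid):
    d=np.array([x+.09,0,z-.132]); c,s=np.cos(lid),np.sin(lid)
    return np.array([-.09+c*d[0]-s*d[2],y,.132+s*d[0]+c*d[2]])
def tubpts(lid,lev,bail,zs=.165):
    H=np.array([.108,0,.095]); bh=H+.022*L(lev-.908-np.radians(50))
    bd=1.586+lev-bail
    return dict(tub=np.zeros(3),lid_edge=lidp(.09,0,.19,lid),seat=lidp(.102,0,zs,lid),lever_hinge=H,
      lever_tip=H+.085*L(lev-.908),bail_hinge=bh,bar=bh+.0915*L(bd),
      c1=lidp(.09,.13,.19,lid),c2=lidp(.09,-.13,.19,lid),c3=lidp(-.09,-.13,.19,lid),c4=lidp(-.09,.13,.19,lid),
      bar1=bh+.0915*L(bd)+[0,.052,0],bar2=bh+.0915*L(bd)-[0,.052,0])
def toW(p,t):
    x,y,yaw=t[:3]; c,s=np.cos(yaw),np.sin(yaw)
    p=np.asarray(p); return np.array([x+c*p[0]-s*p[1],y+s*p[0]+c*p[1],p[2]])
def toT(p,t):
    x,y,yaw=t[:3]; c,s=np.cos(yaw),np.sin(yaw); dx,dy=p[0]-x,p[1]-y
    return np.array([c*dx+s*dy,-s*dx+c*dy,p[2]])
def proj(c,P):
    q=c["extrinsics"][:3,:3]@P+c["extrinsics"][:3,3]; u=q[:2]/q[2]; u=u*(1+c["k1"]*(u@u))
    f=200/np.tan(np.radians(c["fovy"])/2); return np.array([c["cx"],c["cy"]])+f*u
E
cat > fit.py <<'E'
from h import *
from rig import optics, models
import json
names=["tub","lid_edge","seat","lever_hinge","lever_tip","bail_hinge","bar"]
obs=[]
for n in ["scene","top"]:
    p=optics.snapshot(n)
    for t in names:
        for a in models.pinpoint(p,t)[:1]: obs.append((n,p,t,np.array(a["pixel"]),1.))
    if n=="scene": C=dict(c1=(297,158),c2=None)
    cr=dict(scene=(160,90),top=(140,80))[n]
    cl=dict(scene=dict(c4=(295,150),c3=(445,119),c2=(488,158),c1=(322,187),bar1=(400,320),bar2=(474,301)),
            top=dict(c1=(232,287),c2=(430,236),c3=(457,371),c4=(267,413),bar1=(279,166),bar2=(352,151)))[n]
    for k,v in cl.items(): obs.append((n,p,k,np.array(v)/2.2+cr,.5 if n=='top' or k[0]=='c' else .3))
def res(v):
    P=tubpts(*v[3:6])
    return np.concatenate([w*(proj(c,toW(P[k],v))-px) for n,c,k,px,w in obs])
r=least_squares(res,[.5,0,.2,.4,1.8,3.05],loss="soft_l1",f_scale=1.5,bounds=([0,-1,-.5,0,1.6,2.9],[1,1,.5,1.2,1.95,3.06]))
v=r.x; print(np.round(v,4))
P=tubpts(*v[3:6])
for n,c,k,px,w in obs: print(n,k,np.round(proj(c,toW(P[k],v))-px,1))
json.dump(v.tolist(),open("t.json","w"))
for k in P: print(k,np.round(toW(P[k],v),4))
E
python3 fit.py
```

```text
[0.4894 0.0648 0.1894 0.4069 1.746  3.0126]
scene tub [-3.2 -3. ]
scene lid_edge [-0.7  0.4]
scene seat [-2.6  0.7]
scene lever_hinge [-0.6  1.7]
scene lever_tip [-0.6  0.1]
scene bail_hinge [-2.9  2.2]
scene bar [-2.4  0.4]
scene c4 [ 68.6 -15.1]
scene c3 [-69.4  13.5]
scene c2 [-76.5  14.4]
scene c1 [ 75.4 -15.4]
scene bar1 [32.4 -7.2]
scene bar2 [-31.6   9. ]
top lid_edge [-0.8  2.3]
top seat [-2.9 -0.8]
top lever_hinge [ 1.7 -4.1]
top lever_tip [-2.7  0.7]
top bail_hinge [-1.9 -2.4]
top bar [-21.   13.4]
top c1 [-2.  -0.2]
top c2 [0.8 4.2]
top c3 [-1.1  1. ]
top c4 [-2.9 -0.1]
top bar1 [-0.7  0.4]
top bar2 [-1.1  0.7]
tub [0.4894 0.0648 0.    ]
lid_edge [0.5409 0.0747 0.2565]
seat [0.5614 0.0786 0.2383]
lever_hinge [0.5955 0.0852 0.095 ]
lever_tip [0.6514 0.0959 0.1582]
bail_hinge [0.6171 0.0893 0.0942]
bar [0.7024 0.1057 0.123 ]
c1 [0.5164 0.2024 0.2565]
c2 [ 0.5653 -0.053   0.2565]
c3 [ 0.403  -0.0841  0.1853]
c4 [0.354  0.1712 0.1853]
bar1 [0.6926 0.1567 0.123 ]
bar2 [0.7122 0.0546 0.123 ]
```

```bash
sed -i 's/scene=dict(c4=(295,150),c3=(445,119),c2=(488,158),c1=(322,187),bar1=(400,320),bar2=(474,301))/scene=dict(c3=(295,150),c4=(445,119),c1=(488,158),c2=(322,187),bar2=(398,320),bar1=(474,301))/' fit.py; python3 fit.py
```

```text
[0.4883 0.0638 0.183  0.3602 1.7367 3.003 ]
scene tub [-0.9  0.5]
scene lid_edge [-1.6 -0.6]
scene seat [-2.9  2.6]
scene lever_hinge [-0.1  1.1]
scene lever_tip [-2.1 -0.8]
scene bail_hinge [0.2 0. ]
scene bar [ 1.6 -0.1]
scene c3 [-1.2 -0.8]
scene c4 [ 0.6 -0.8]
scene c1 [0.  0.4]
scene c2 [-1.1  3.5]
scene bar2 [2.1 0.1]
scene bar1 [-2.   1.3]
top lid_edge [1.3 0.6]
top seat [-1.7  1.4]
top lever_hinge [-0.3  0.1]
top lever_tip [-2.3 -2.3]
top bail_hinge [-0.2 -1. ]
top bar [-0.4  0.6]
top c1 [-1.6 -2. ]
top c2 [0.8 3.1]
top c3 [-1.1  0.9]
top c4 [-3.  -0.8]
top bar1 [0.  0.6]
top bar2 [-0.3  1.1]
tub [0.4883 0.0638 0.    ]
lid_edge [0.5453 0.0744 0.2497]
seat [0.565  0.078  0.2306]
lever_hinge [0.5945 0.0835 0.095 ]
lever_tip [0.651  0.094  0.1577]
bail_hinge [0.6161 0.0875 0.094 ]
bar [0.7015 0.1033 0.1228]
c1 [0.5217 0.2022 0.2497]
c2 [ 0.569  -0.0534  0.2497]
c3 [ 0.4033 -0.0841  0.1863]
c4 [0.356  0.1716 0.1863]
bar1 [0.6921 0.1544 0.1228]
bar2 [0.711  0.0522 0.1228]
```

```bash
python3 - <<'E'
s=open('fit.py').read()
s=s.replace('[.5,0,.2,.4,1.8,3.05]','[.5,0,.2,.4,1.8,3.05]').replace('1.6,2.9],[1,1,.5,1.2,1.95,3.06]','1.7,3.045],[1,1,.5,1.2,1.95,3.055]').replace('in ["scene","top"]','in ["scene","top"]*2')
open('fit.py','w').write(s)
E
python3 fit.py | grep -v -E '^(scene|top)'
cat > to.py <<'E'
# usage: to.py x y z [frame tub|world] -> tool delta; tool y aligned with tub x at pitch
import sys, json
from h import *
from rig import sensors
from scipy.spatial.transform import Rotation as R
v=json.load(open("t.json")); s=sensors.state()
def show():
    p=np.array(s["eef_pos"]); print("t",round(s["time_s"],2),"tub-frame TCP",np.round(toT(p,v),4),"F",np.round(s["contact_force"],1),"w",round(s["gripper_width"],4))
show()
if len(sys.argv)>3:
    P=toW([float(a) for a in sys.argv[1:4]],v); Rt=np.array(s["orientation"])
    c,sn=np.cos(v[2]),np.sin(v[2])
    ex,ey=np.array([c,sn,0]),np.array([-sn,c,0])
    G=np.c_[ey,ex,[0,0,-1]]  # tool x = tub y, tool y = tub x
    rv=R.from_matrix(Rt.T@G).as_rotvec(degrees=True)
    print("d tool",np.round(Rt.T@(P-s["eef_pos"]),4),"rot",np.round(rv,2),"d tub",np.round(np.array([float(a) for a in sys.argv[1:4]])-toT(s["eef_pos"],v),4))
E
python3 to.py 0.06 0 0.32
```

```text
[0.4885 0.0625 0.192  0.3879 1.7937 3.045 ]
tub [0.4885 0.0625 0.    ]
lid_edge [0.5422 0.0729 0.2538]
seat [0.5624 0.0768 0.2352]
lever_hinge [0.5945 0.0831 0.095 ]
lever_tip [0.6473 0.0933 0.1608]
bail_hinge [0.6161 0.0873 0.0953]
bar [0.701  0.1038 0.1253]
c1 [0.5174 0.2005 0.2538]
c2 [ 0.567  -0.0547  0.2538]
c3 [ 0.4035 -0.0865  0.1857]
c4 [0.3538 0.1687 0.1857]
bar1 [0.6911 0.1548 0.1253]
bar2 [0.7109 0.0527 0.1253]
t 4.7 tub-frame TCP [-0.4049 -0.5618  0.2226] F [-0.4 -0.3  0.4] w 0.0878
d tool [ 0.5411 -0.4888 -0.0973] rot [-0.000e+00 -1.000e-02 -8.171e+01] d tub [0.4649 0.5618 0.0974]
```

```bash
python3 -m pendant '[[[0.01,-0.009,-0.025,0,0,0,0],[0.02,-0.018,-0.03,0,0,0,0],[0.028,-0.025,-0.02,0,0,-4,0],[0.028,-0.025,-0.01,0,0,-4,0],[0.028,-0.025,-0.01,0,0,0,0],[0.028,-0.025,-0.005,0,0,0,0],[0.028,-0.025,0,0,0,0,0],[0.028,-0.025,0,0,0,0,0],[0.028,-0.025,0,0,0,0,0],[0.028,-0.025,0,0,0,0,0]]]' 10; python3 to.py 0.06 0 0.32
```

```text
time_s: 5.53
eef_pos: [0.3344, -0.2491, 0.3271]
orientation: [[0.89, 0.455, 0.004], [0.455, -0.89, -0.005], [0.002, 0.006, -1.0]]
contact_force: [1.0, 0.9, -0.0]
gripper_width: 0.0248
t 5.53 tub-frame TCP [-0.2108 -0.2764  0.3271] F [ 1.   0.9 -0. ] w 0.0248
d tool [ 0.3367 -0.1907  0.0065] rot [  0.37   0.15 -73.93] d tub [ 0.2708  0.2764 -0.0071]
```

```bash
python3 -m pendant '[[[0.033,-0.0185,0,0,0,0,0],[0.033,-0.0185,0,0,0,0,0],[0.033,-0.0185,0,0,0,0,0],[0.033,-0.0185,0,0,0,0,0],[0.033,-0.0185,0,0,0,0,0],[0.033,-0.0185,0,0,0,0,0],[0.033,-0.0185,0,0,0,0,0],[0.033,-0.0185,0,0,0,0,0],[0.033,-0.0185,0,0,0,0,0],[0.02,-0.012,0,0,0,0,0],[0.01,-0.006,0,0,0,-3,0],[0,0,0,0,0,-6,0]]]'; python3 to.py 0.065 0 0.30
```

```text
time_s: 6.53
eef_pos: [0.5501, 0.0906, 0.3292]
orientation: [[0.803, 0.595, 0.014], [0.595, -0.804, -0.005], [0.008, 0.012, -1.0]]
contact_force: [-0.1, -0.9, 0.5]
gripper_width: 0.0007
t 6.53 tub-frame TCP [0.0658 0.0159 0.3292] F [-0.1 -0.9  0.5] w 0.0007
d tool [-0.0078  0.0136  0.0293] rot [ 8.800e-01  1.000e-02 -6.447e+01] d tub [-0.0008 -0.0159 -0.0292]
```

```bash
python3 -m pendant '[[[0,0,0,0,0,-7,0],[0,0,0,0,0,-7,0],[0,0,0,0,0,-7,0],[0,0,0,0,0,-7,0],[0,0,0,0,0,-7,0],[0,0,0,0,0,-7,0],[0,0,0,0,0,-7,0],[0,0,0,0,0,-7,0],[0,0,0,0,0,-5,0]]]'; python3 to.py 0.065 0 0.30
```

```text
time_s: 7.28
eef_pos: [0.5504, 0.0938, 0.3283]
orientation: [[-0.161, 0.987, 0.012], [0.987, 0.161, -0.005], [-0.007, 0.011, -1.0]]
contact_force: [0.1, -0.1, -0.5]
gripper_width: 0.0003
t 7.28 tub-frame TCP [0.0667 0.019  0.3283] F [ 0.1 -0.1 -0.5] w 0.0003
d tool [-0.0188 -0.0015  0.0284] rot [ 0.65  0.41 -1.75] d tub [-0.0017 -0.019  -0.0283]
```

```bash
python3 -m pendant '[[[-0.009,-0.017,0.01,0.6,0.4,-1.7,0],[-0.01,-0.019,0.02,0,0,0,0],[0,0,0.02,0,0,0,0],[0,0,0.01,0,0,0,0],[0,0,0.01,0,0,0,0],[0,0,0.006,0,0,0,0],[0,0,0.006,0,0,0,0],[0,0,0.006,0,0,0,0]]]'; python3 to.py 0.03 0 0.194
```

```text
time_s: 7.95
eef_pos: [0.5208, 0.0684, 0.2398]
orientation: [[-0.198, 0.98, 0.008], [0.98, 0.198, 0.001], [-0.001, 0.008, -1.0]]
contact_force: [0.7, -0.4, 2.4]
gripper_width: 0.0005
t 7.95 tub-frame TCP [ 0.0328 -0.0003  0.2398] F [ 0.7 -0.4  2.4] w 0.0005
d tool [ 0.0004 -0.0032  0.0458] rot [0.48 0.06 0.44] d tub [-0.0028  0.0003 -0.0458]
```

```bash
python3 -m pendant '[[[0,0,0.004,0.4,0,0.4,0],[0,0,0.004,0,0,0,0],[0,0,0.004,0,0,0,0],[0,0,0.004,0,0,0,0]]]'; python3 -m pendant '[[[0,0,0.004,0,0,0,0],[0,0,0.004,0,0,0,0],[0,0,0.004,0,0,0,0],[0,0,0.004,0,0,0,0]]]'
```

```text
time_s: 8.28
eef_pos: [0.5246, 0.069, 0.2246]
orientation: [[-0.191, 0.982, 0.008], [0.982, 0.191, -0.001], [-0.002, 0.007, -1.0]]
contact_force: [0.4, 0.4, 2.5]
gripper_width: 0.0004
time_s: 8.62
eef_pos: [0.5264, 0.0692, 0.208]
orientation: [[-0.191, 0.981, 0.011], [0.982, 0.191, -0.0], [-0.003, 0.011, -1.0]]
contact_force: [1.8, 0.4, 2.0]
gripper_width: 0.0003
```

```bash
python3 -m pendant '[[[0,0,0.003,0,0,0,0],[0,0,0.003,0,0,0,0],[0,0,0.002,0,0,0,0]]]'; python3 -m pendant '[[[0,0,0.002,0,0,0,0],[0,0,0.0015,0,0,0,0]]]'; python3 to.py
```

```text
time_s: 8.87
eef_pos: [0.5264, 0.0691, 0.1987]
orientation: [[-0.191, 0.981, 0.011], [0.982, 0.191, -0.0], [-0.002, 0.011, -1.0]]
contact_force: [2.2, 0.8, 2.1]
gripper_width: 0.0004
time_s: 9.03
eef_pos: [0.5265, 0.0691, 0.1947]
orientation: [[-0.191, 0.981, 0.011], [0.982, 0.191, -0.0], [-0.003, 0.011, -1.0]]
contact_force: [1.1, 1.2, 8.7]
gripper_width: 0.0006
t 9.03 tub-frame TCP [ 0.0385 -0.0007  0.1947] F [1.1 1.2 8.7] w 0.0006
```

```bash
python3 -m pendant '[[[0,0,-0.015,0,0,0,0],[0,0,-0.03,0,0,0,0],[0,0,-0.03,0,0,0,0.02],[0,0.03,-0.03,0,0,0,0.04],[0.016,0.036,0,0,0,0,0.04],[0.016,0.036,0,0,0,0,0.04],[0,0.036,0,0,0,0,0.04],[0,0.03,0,0,0,0,0.04],[0,0.01,0,0,0,0,0.04]]]'
python3 - <<'E'
from rig import optics
import cv2
for n,(x,y,w,h) in {"scene":(260,130,160,140),"top":(200,110,180,140)}.items():
    p=optics.snapshot(n); cv2.imwrite(f"pics/{n}1.png",cv2.resize(p["pixels"][y:y+h,x:x+w,::-1],None,fx=4,fy=4,interpolation=cv2.INTER_CUBIC))
E
python3 to.py 0.2175 0.032 0.15
```

```text
time_s: 9.78
eef_pos: [0.687, 0.1363, 0.2968]
orientation: [[-0.19, 0.982, -0.013], [0.982, 0.19, -0.002], [0.0, -0.013, -1.0]]
contact_force: [0.2, -0.6, 0.2]
gripper_width: 0.0396
t 9.88 tub-frame TCP [0.2069 0.0343 0.2961] F [ 0.2  0.6 -0.9] w 0.0397
d tool [-0.0024  0.0128  0.1459] rot [-0.87 -0.02 -0.06] d tub [ 0.0106 -0.0023 -0.1461]
```

View pics/scene1.png

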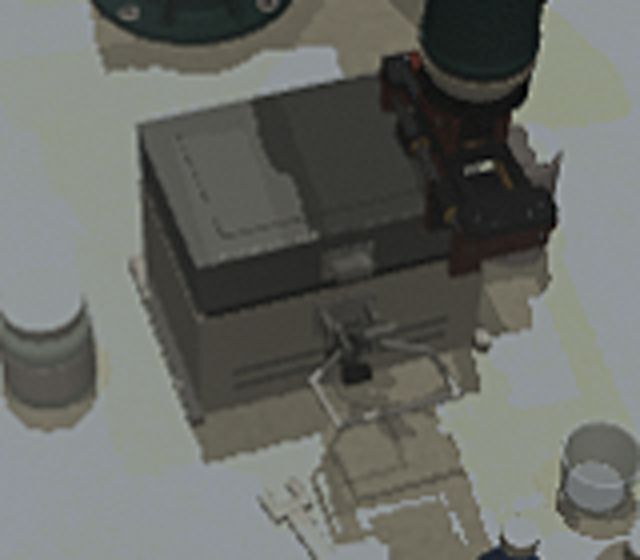

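View pics/top1.png

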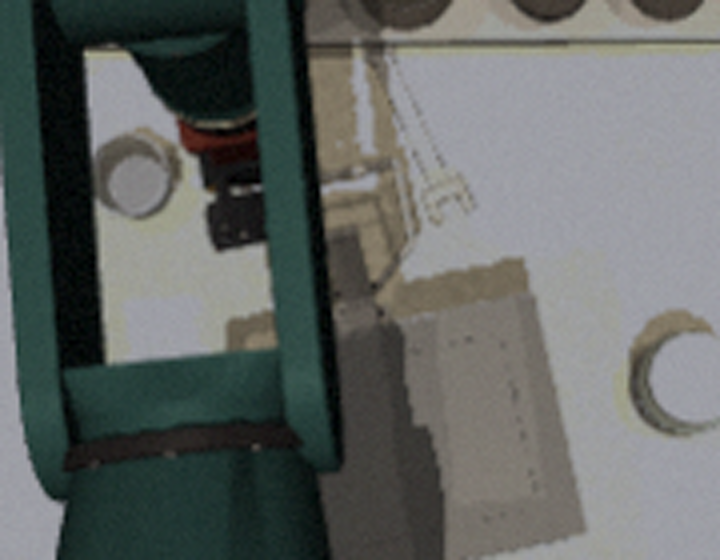

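Run:
```python
from h import *
import json
from rig import optics
v=json.load(open("t.json"))
P=tubpts(.035,v[4],v[5])
c=optics.snapshot("scene")
for k,px in dict(c2=(203,268),c3=(138,125),bar2=(338,428),bar1=(462,396)).items():
    print(k,np.round((proj(c,toW(P[k],v))-(260,130))*4,0),px)
for k in ["lever_tip","lever_hinge","bar","bail_hinge"]: print(k,P[k],np.round((proj(c,toW(P[k],v))-(260,130))*4,0))
c=optics.snapshot("top")
for k in ["c2","bar2","lever_tip","bar","lever_hinge"]: print(k,np.round((proj(c,toW(P[k],v))-(200,110))*4,0))
```

```text
c2 [192. 267.] (203, 268)
c3 [135. 122.] (138, 125)
bar2 [333. 420.] (338, 428)
bar1 [454. 390.] (462, 396)
lever_tip [0.1617834  0.         0.16082056] [374. 327.]
lever_hinge [0.108 0.    0.095] [348. 329.]
bar [0.21642063 0.         0.12534346] [394. 405.]
bail_hinge [0.12999813 0.         0.09528682] [357. 348.]
c2 [534. 287.]
bar2 [398. 158.]
lever_tip [342. 232.]
bar [332. 171.]
lever_hinge [362. 312.]
```

Run:
```python
from h import *
import json
from rig import optics
v=json.load(open("t.json"))
P=tubpts(.035,v[4],v[5])
out=[]
for n,(x,y,w,h) in {"scene":(320,190,80,60),"top":(260,120,80,80)}.items():
    p=optics.snapshot(n); im=cv2.resize(p["pixels"][y:y+h,x:x+w,::-1],None,fx=8,fy=8,interpolation=cv2.INTER_CUBIC)
    im=cv2.convertScaleAbs(im,alpha=1.3)
    for k in ["bar1","bar2","bar","lever_tip","lever_hinge","bail_hinge"]:
        q=((proj(p,toW(P[k],v))-(x,y)+.5)*8).astype(int); cv2.circle(im,tuple(int(a) for a in q),3,(0,0,255),-1)
    cv2.imwrite(f"pics/z_{n}1.png",im[:600])
```

```text
(no output)
```

View pics/z_scene1.png

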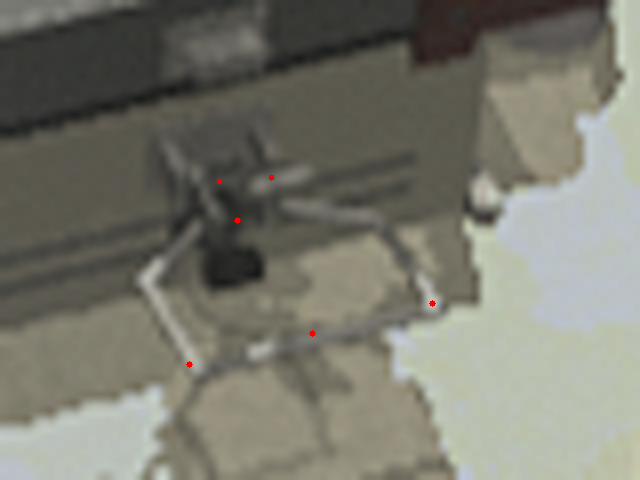

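View pics/z_top1.png

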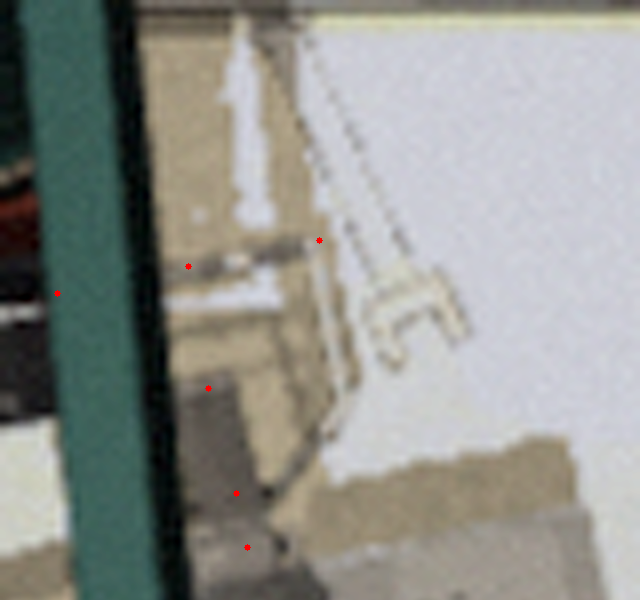

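```bash
python3 -m pendant '[[[-0.002,0.010,0.02,-0.8,0,0,0.04],[0,0,0.03,0,0,0,0.04],[0,0,0.03,0,0,0,0.04],[0,0,0.03,0,0,0,0.04],[0,0,0.03,0,0,0,0.04],[0,0,0.02,0,0,0,0.04],[0,0,0.015,0,0,0,0.04]]]'; python3 to.py 0.2164 0.033 0.108
```

```text
time_s: 10.67
eef_pos: [0.6904, 0.1327, 0.1281]
orientation: [[-0.187, 0.982, 0.014], [0.982, 0.187, 0.001], [-0.001, 0.014, -1.0]]
contact_force: [-0.3, -0.1, 0.8]
gripper_width: 0.0399
t 10.67 tub-frame TCP [0.2115 0.0305 0.1281] F [-0.3 -0.1  0.8] w 0.0399
d tool [0.0026 0.0046 0.0201] rot [ 0.78  0.09 -0.2 ] d tub [ 0.0049  0.0025 -0.0201]
```

```bash
python3 -m pendant '[[[0.002,0.005,0.012,0.8,0,0,0.04],[0,0,0.008,0,0,0,0.03],[0,0,0,0,0,0,0.015],[0,0,0,0,0,0,0],[0,0,0,0,0,0,0],[0,0,0,0,0,0,0]]]' 5; python3 to.py 0.2164 0.033 0.108
```

```text
time_s: 11.17
eef_pos: [0.6906, 0.1342, 0.1077]
orientation: [[-0.186, 0.983, -0.001], [0.983, 0.186, -0.001], [-0.001, -0.001, -1.0]]
contact_force: [7.4, 3.0, 1.2]
gripper_width: 0.0102
t 11.17 tub-frame TCP [0.2121 0.0319 0.1077] F [7.4 3.  1.2] w 0.0102
d tool [ 0.0011  0.0043 -0.0003] rot [-0.06  0.06 -0.28] d tub [0.0043 0.0011 0.0003]
```

```bash
python3 -m pendant '[[[0,0.002,0,0,0,0,0],[0,0,0,0,0,0,0]]]' 5; python3 to.py 0.2164 0.033 0.108
```

```text
time_s: 11.33
eef_pos: [0.6914, 0.1343, 0.1096]
orientation: [[-0.186, 0.982, -0.002], [0.982, 0.186, -0.002], [-0.001, -0.002, -1.0]]
contact_force: [-0.9, 0.7, -1.4]
gripper_width: 0.0076
t 11.33 tub-frame TCP [0.2129 0.0318 0.1096] F [-0.9  0.7 -1.4] w 0.0076
d tool [0.0013 0.0035 0.0016] rot [-0.11  0.07 -0.27] d tub [ 0.0035  0.0012 -0.0016]
```

```bash
python3 -m pendant '[[[0,-0.005,-0.011,0,0,0,0],[0,-0.007,-0.011,0,0,0,0],[0,-0.008,-0.01,0,0,0,0],[0,-0.0095,-0.0085,0,0,0,0]]]' 5; python3 to.py 0.1835 0.032 0.1497
```

```text
time_s: 11.67
eef_pos: [0.6622, 0.1284, 0.1539]
orientation: [[-0.187, 0.982, 0.001], [0.982, 0.187, -0.002], [-0.002, 0.001, -1.0]]
contact_force: [-0.4, -0.7, -1.7]
gripper_width: 0.0078
t 11.67 tub-frame TCP [0.183  0.0315 0.1539] F [-0.4 -0.7 -1.7] w 0.0078
d tool [0.0005 0.0005 0.0042] rot [ 0.04  0.12 -0.25] d tub [ 0.0005  0.0005 -0.0042]
```

```bash
python3 -m pendant '[[[0,-0.0105,-0.006,0,0,0,0],[0,-0.010,-0.004,0,0,0,0],[0,-0.0105,-0.0035,0,0,0,0],[0,-0.011,-0.002,0,0,0,0]]]' 5; python3 to.py 0.1415 0.032 0.168
```

```text
time_s: 12.0
eef_pos: [0.6173, 0.1191, 0.1752]
orientation: [[-0.187, 0.982, 0.006], [0.982, 0.187, -0.003], [-0.004, 0.006, -1.0]]
contact_force: [-0.4, -1.0, -1.8]
gripper_width: 0.0078
t 12.0 tub-frame TCP [0.1372 0.031  0.1752] F [-0.4 -1.  -1.8] w 0.0078
d tool [0.001  0.0043 0.0072] rot [ 0.34  0.22 -0.24] d tub [ 0.0043  0.001  -0.0072]
```

```bash
python3 -m pendant '[[[0,-0.010,0,0.3,0,0,0],[0,-0.008,0.0005,0,0,0,0],[0,0,0,0,0,0,0]]]' 5; python3 to.py 0.1415 0.032 0.168;  python3 - <<'E'
from h import *
import json
from rig import optics
v=json.load(open("t.json"))
P=tubpts(.035,1.85,0)
for n,(x,y,w,h) in {"scene":(310,150,90,80)}.items():
    p=optics.snapshot(n); im=cv2.resize(p["pixels"][y:y+h,x:x+w,::-1],None,fx=7,fy=7,interpolation=cv2.INTER_CUBIC)
    im=cv2.convertScaleAbs(im,alpha=1.4)
    cv2.imwrite(f"pics/z_{n}2.png",im[:600])
E
```

```text
time_s: 12.25
eef_pos: [0.594, 0.1144, 0.1755]
orientation: [[-0.187, 0.982, -0.001], [0.982, 0.187, -0.005], [-0.004, -0.001, -1.0]]
contact_force: [0.4, -0.6, -1.1]
gripper_width: 0.0077
t 12.25 tub-frame TCP [0.1135 0.0309 0.1755] F [ 0.4 -0.6 -1.1] w 0.0077
d tool [0.0013 0.028  0.0075] rot [-0.09  0.25 -0.24] d tub [ 0.028   0.0011 -0.0075]
```

View pics/z_scene2.png

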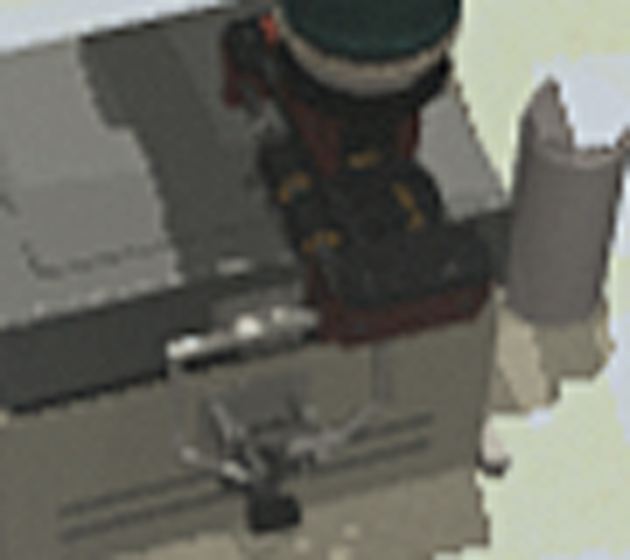

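```bash
python3 -m pendant '[[[0,0.001,0,0,0,0,0.014],[0,0,0,0,0,0,0.014],[0,0,-0.005,0,0,0,0.014],[0,0,-0.012,0,0,0,0.014],[0,0,-0.025,0,0,0,0.014],[0,0,-0.035,0,0,0,0.014],[0,0.02,-0.03,0,0,0,0]]]' 5; python3 to.py;  python3 - <<'E'
from h import *
from rig import optics
for n,(x,y,w,h) in {"scene":(310,150,90,80),"top":(240,140,90,80)}.items():
    p=optics.snapshot(n); im=cv2.resize(p["pixels"][y:y+h,x:x+w,::-1],None,fx=7,fy=7,interpolation=cv2.INTER_CUBIC)
    im=cv2.convertScaleAbs(im,alpha=1.4)
    cv2.imwrite(f"pics/z_{n}3.png",im[:600])
E
```

```text
time_s: 12.88
eef_pos: [0.61, 0.1197, 0.2775]
orientation: [[-0.186, 0.982, -0.02], [0.983, 0.186, -0.004], [0.0, -0.02, -1.0]]
contact_force: [1.3, 0.9, -0.5]
gripper_width: 0.0101
t 12.88 tub-frame TCP [0.1301 0.033  0.2775] F [ 1.3  0.9 -0.5] w 0.0101
```

View pics/z_scene3.png

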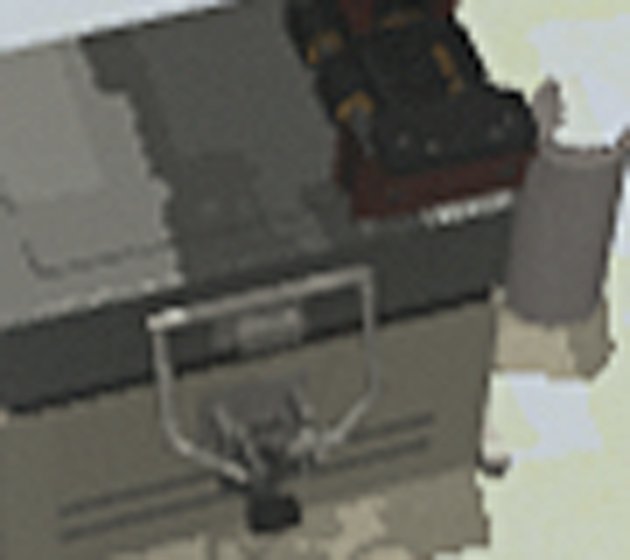

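View pics/z_top3.png

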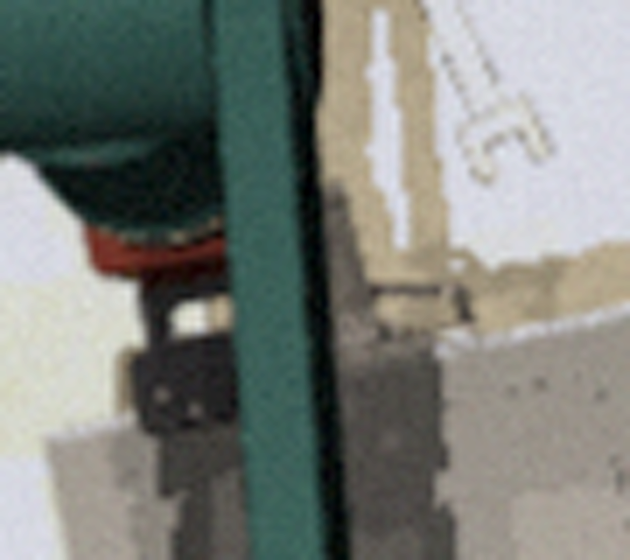

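Run:
```python
from rig import sensors
print(sensors.state()["joint_positions"])
```

```text
[ 0.08399537  0.36091705  1.35828498 -0.00173431  1.42699585 -0.10277585]
```

```bash
sed -i 's/G=np.c_\[ey,ex,\[0,0,-1\]\].*/G=np.c_[ex,-ey,[0,0,-1]]/' to.py; python3 -m pendant '[[[0,0,0,-1.1,0,7,0],[0,0,0,0,0,7,0],[0,0,0,0,0,7,0],[0,0,0,0,0,7,0],[0,0,0,0,0,7,0],[0,0,0,0,0,7,0],[0,0,0,0,0,7,0],[0,0,0,0,0,7,0],[0,0,0,0,0,7,0],[0,0,0,0,0,7,0],[0,0,0,0,0,7,0],[0,0,0,0,0,7,0]]]' 30; python3 to.py .126 0 .2
```

```text
time_s: 13.98
eef_pos: [0.6184, 0.1226, 0.2743]
orientation: [[0.967, 0.256, 0.007], [0.256, -0.967, 0.003], [0.008, -0.001, -1.0]]
contact_force: [1.1, -0.0, -0.0]
gripper_width: -0.0001
t 13.98 tub-frame TCP [0.139  0.0343 0.2743] F [ 1.1 -0.  -0. ] w -0.0001
d tool [-0.0158  0.0334  0.0742] rot [-0.05 -0.43  3.85] d tub [-0.013  -0.0343 -0.0743]
```

```bash
python3 -m pendant '[[[-0.008,0.017,0.01,0,0,3.8,0],[-0.006,0.017,0.02,0,-0.4,0,0],[-0.001,0,0.02,0,0,0,0],[0,0,0.015,0,0,0,0],[0,0,0,0,0,0,0]]]'; python3 to.py .126 0 .150
```

```text
time_s: 14.4
eef_pos: [0.6114, 0.0861, 0.2044]
orientation: [[0.983, 0.182, -0.001], [0.182, -0.983, 0.002], [-0.001, -0.003, -1.0]]
contact_force: [-0.7, -0.6, -0.0]
gripper_width: 0.0005
t 14.4 tub-frame TCP [ 0.1251 -0.0003  0.2044] F [-0.7 -0.6 -0. ] w 0.0005
d tool [ 0.0009 -0.0002  0.0544] rot [-0.15  0.04 -0.52] d tub [ 0.0009  0.0003 -0.0544]
```

Take one look before descending between the bar and the handle.

Run:
```python
from h import *
from rig import optics
for n,(x,y,w,h) in {"scene":(310,150,90,80),"top":(240,140,90,80)}.items():
    p=optics.snapshot(n); im=cv2.resize(p["pixels"][y:y+h,x:x+w,::-1],None,fx=7,fy=7,interpolation=cv2.INTER_CUBIC)
    cv2.imwrite(f"pics/z_{n}4.png",cv2.convertScaleAbs(im,alpha=1.4))
```

```text
(no output)
```

View pics/z_scene4.png

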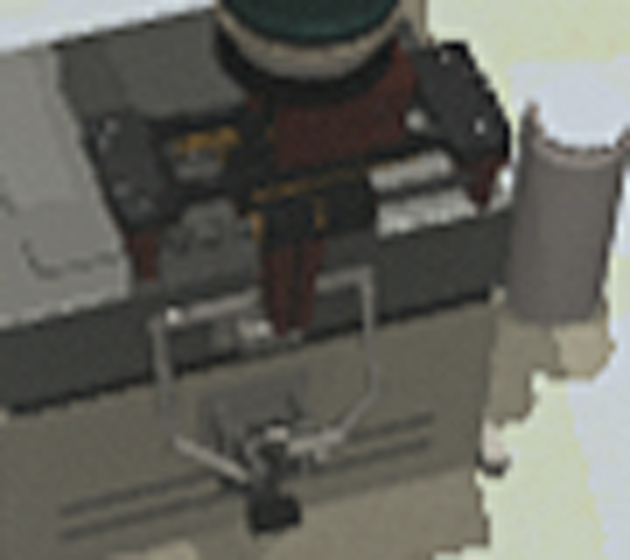

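View pics/z_top4.png

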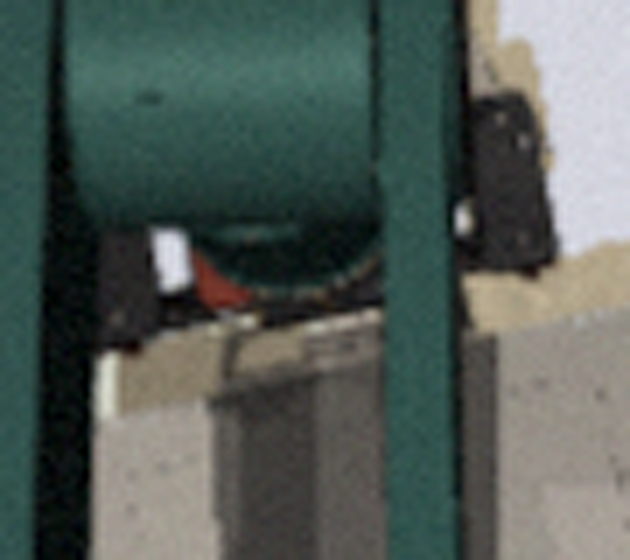

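```bash
python3 -m pendant '[[[0.001,0,0.015,0,0,-0.5,0],[0,0,0.015,0,0,0,0],[0,0,0.012,0,0,0,0]]]'; python3 -m pendant '[[[0,0,0.008,0,0,0,0],[0,0,0.004,0,0,0,0]]]';  python3 to.py .126 0 .150
```

```text
time_s: 14.75
eef_pos: [0.6193, 0.0878, 0.1702]
orientation: [[0.981, 0.192, 0.014], [0.192, -0.981, 0.003], [0.014, -0.001, -1.0]]
contact_force: [0.2, 0.2, 1.0]
gripper_width: 0.0004
time_s: 14.92
eef_pos: [0.6199, 0.0884, 0.1575]
orientation: [[0.981, 0.193, 0.014], [0.193, -0.981, 0.004], [0.015, -0.001, -1.0]]
contact_force: [-0.5, -1.5, -0.1]
gripper_width: 0.0004
t 14.92 tub-frame TCP [0.1339 0.0004 0.1575] F [-0.5 -1.5 -0.1] w 0.0004
d tool [-0.008   0.0004  0.0074] rot [-0.05 -0.85  0.11] d tub [-0.0079 -0.0004 -0.0075]
```

```bash
cat > lv.py <<'E'
# lv.py r  theta:tilt ... -> tool-frame successive deltas (assuming exact following)
import sys, json
from h import *
from rig import sensors
from scipy.spatial.transform import Rotation as R
v=json.load(open("t.json")); s=sensors.state()
c,sn=np.cos(v[2]),np.sin(v[2]); T=np.array([[c,-sn,0],[sn,c,0],[0,0,1]])
Rt=T.T@np.array(s["orientation"]); p=toT(s["eef_pos"],v)
tz=Rt[:,2]; print("t",round(s["time_s"],2),"TCP",np.round(p,4),"tilt",round(np.degrees(np.arctan2(-tz[0],-tz[2])),1),"F tub",np.round(T.T@s["contact_force"],1))
r=float(sys.argv[1])
for a in sys.argv[2:]:
    th,ti=[np.radians(float(q)) for q in a.split(":")]
    C=np.array([.108,0,.095])+r*L(th)+.0025*L(th+np.pi/2)
    tx=np.array([np.cos(ti),0,-np.sin(ti)]); off=.010*np.clip((th+ti)/np.radians(12),-1,1)
    q=C-off*tx
    G=np.c_[tx,[0,-1,0],[-np.sin(ti),0,-np.cos(ti)]]
    print(a,np.round(q,4),"d",np.round(Rt.T@(q-p),4),"rot",np.round(R.from_matrix(Rt.T@G).as_rotvec(degrees=True),1))
    p,Rt=q,G
E
python3 lv.py .075 52:0 45:0 38:0 30:0 20:0
```

```text
t 14.92 TCP [0.1339 0.0004 0.1575] tilt -0.8 F tub [-0.7 -1.4 -0.1]
52:0 [0.1422 0.     0.1556] d [0.0083 0.0004 0.002 ] rot [-0.  -0.8  0.1]
45:0 [0.1493 0.     0.1498] d [0.0071 0.     0.0058] rot [0. 0. 0.]
38:0 [0.1556 0.     0.1431] d [0.0063 0.     0.0067] rot [0. 0. 0.]
30:0 [0.1617 0.     0.1347] d [0.0061 0.     0.0085] rot [0. 0. 0.]
20:0 [0.1676 0.     0.123 ] d [0.0059 0.     0.0117] rot [0. 0. 0.]
```

```bash
python3 -m pendant '[[[0.001,0,0.004,0,-0.8,0,0],[0.004,0,0.001,0,0,0,0],[0.004,0,0.001,0,0,0,0],[0.003,0,0.002,0,0,0,0]]]';  python3 lv.py .074 52:0 45:0 38:0 30:0 20:0
```

```text
time_s: 15.25
eef_pos: [0.633, 0.0913, 0.1501]
orientation: [[0.981, 0.193, 0.0], [0.193, -0.981, 0.001], [0.0, -0.001, -1.0]]
contact_force: [-0.0, -0.6, 0.6]
gripper_width: 0.0005
t 15.25 TCP [0.1473 0.0007 0.1501] tilt -0.0 F tub [-0.1 -0.6  0.6]
52:0 [0.1416 0.     0.1549] d [-0.0058  0.0007 -0.0048] rot [-0.  -0.   0.1]
45:0 [0.1486 0.     0.1491] d [0.007  0.     0.0058] rot [0. 0. 0.]
38:0 [0.1548 0.     0.1425] d [0.0062 0.     0.0066] rot [0. 0. 0.]
30:0 [0.1608 0.     0.1342] d [0.0061 0.     0.0084] rot [0. 0. 0.]
20:0 [0.1667 0.     0.1227] d [0.0058 0.     0.0115] rot [0. 0. 0.]
```

```bash
python3 -m pendant '[[[0.004,0,0.004,0,0,0,0],[0.004,0,0.004,0,0,0,0],[0.0035,0,0.004,0,0,0,0]]]';  python3 -m pendant '[[[0.003,0,0.004,0,0,0,0],[0.003,0,0.004,0,0,0,0]]]';  python3 lv.py .074 38:0 30:0 20:0 10:0
python3 - <<'E'
from h import *
from rig import optics
for n,(x,y,w,h) in {"scene":(310,150,90,80)}.items():
    p=optics.snapshot(n); im=cv2.resize(p["pixels"][y:y+h,x:x+w,::-1],None,fx=7,fy=7,interpolation=cv2.INTER_CUBIC)
    cv2.imwrite(f"pics/z_{n}5.png",cv2.convertScaleAbs(im,alpha=1.4))
E
```

```text
time_s: 15.5
eef_pos: [0.6464, 0.0938, 0.1384]
orientation: [[0.981, 0.193, 0.002], [0.193, -0.981, 0.001], [0.002, -0.0, -1.0]]
contact_force: [-1.6, -0.1, -0.5]
gripper_width: 0.0004
time_s: 15.67
eef_pos: [0.6526, 0.095, 0.1295]
orientation: [[0.981, 0.193, 0.001], [0.193, -0.981, 0.001], [0.001, -0.0, -1.0]]
contact_force: [-2.8, 0.1, 2.0]
gripper_width: 0.0003
t 15.67 TCP [0.1673 0.0007 0.1295] tilt -0.1 F tub [-2.8  0.7  2. ]
38:0 [0.1548 0.     0.1425] d [-0.0125  0.0006 -0.013 ] rot [-0.  -0.1  0.1]
30:0 [0.1608 0.     0.1342] d [0.0061 0.     0.0084] rot [0. 0. 0.]
20:0 [0.1667 0.     0.1227] d [0.0058 0.     0.0115] rot [0. 0. 0.]
10:0 [0.1721 0.     0.1103] d [0.0054 0.     0.0123] rot [0. 0. 0.]
```

View pics/z_scene5.png

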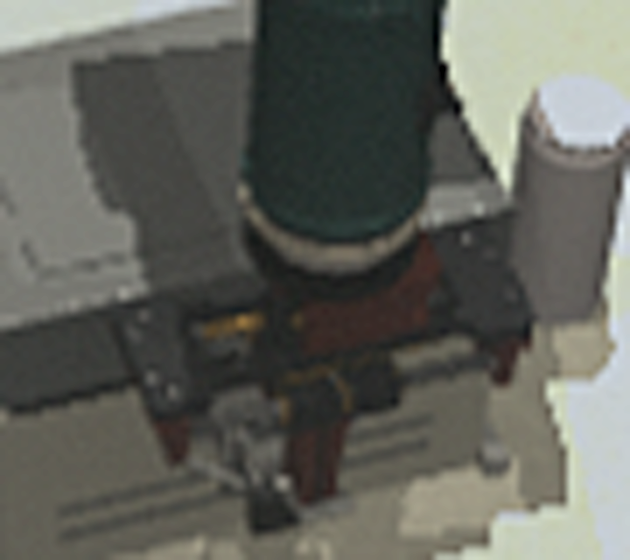

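```bash
python3 -m pendant '[[[0.000,0,0.004,0,0,0,0],[0.001,0,0.004,0,0,0,0],[0.001,0,0.004,0,0,0,0]]]';  python3 lv.py .074 15:0 10:0 0:0; python3 -m pendant '[[[0.001,0,0.004,0,0,0,0],[0.001,0,0.004,0,0,0,0],[0.001,0,0.004,0,-1,0,0]]]';  python3 lv.py .074 10:0 0:5 -10:10 -20:15
```

```text
time_s: 15.97
eef_pos: [0.6568, 0.0958, 0.1172]
orientation: [[0.981, 0.193, 0.004], [0.193, -0.981, 0.001], [0.004, -0.0, -1.0]]
contact_force: [-1.7, 0.0, 4.6]
gripper_width: 0.0008
t 15.97 TCP [0.1715 0.0007 0.1172] tilt -0.3 F tub [-1.6  0.3  4.6]
15:0 [0.1688 0.     0.1166] d [-0.0027  0.0006  0.0007] rot [-0.  -0.3  0.1]
10:0 [0.1721 0.     0.1103] d [0.0033 0.     0.0063] rot [0. 0. 0.]
0:0 [0.182  0.     0.0975] d [0.0099 0.     0.0128] rot [0. 0. 0.]
time_s: 16.22
eef_pos: [0.6592, 0.0964, 0.105]
orientation: [[0.981, 0.193, -0.013], [0.193, -0.981, -0.002], [-0.013, -0.0, -1.0]]
contact_force: [-2.7, -0.9, 5.1]
gripper_width: 0.0003
t 16.22 TCP [0.174  0.0007 0.105 ] tilt 0.8 F tub [-2.8 -0.4  5.1]
10:0 [0.1721 0.     0.1103] d [-0.0019  0.0007 -0.0053] rot [-0.   0.8  0.1]
0:5 [0.1778 0.     0.0979] d [0.0057 0.     0.0124] rot [ 0. -5.  0.]
-10:10 [0.1813 0.     0.0846] d [0.0046 0.     0.0129] rot [ 0. -5.  0.]
-20:15 [0.1824 0.     0.071 ] d [0.0035 0.     0.0133] rot [ 0. -5.  0.]
```

```bash
python3 -m pendant '[[[0.001,0,0.004,0,-2,0,0],[0.001,0,0.0045,0,-2,0,0],[0.001,0,0.0045,0,-2,0,0],[0.001,0,0.0045,0,-2,0,0]]]';  python3 lv.py .074 -5:10 -10:12 -20:20; python3 -m pendant '[[[0.001,0,0.0045,0,-2,0,0],[0.001,0,0.0045,0,-2,0,0],[0.001,0,0.0045,0,-2,0,0]]]';  python3 lv.py .074  -15:16 -25:22 -35:30
```

```text
time_s: 16.55
eef_pos: [0.6595, 0.0964, 0.0876]
orientation: [[0.969, 0.193, -0.158], [0.19, -0.981, -0.031], [-0.161, -0.0, -0.987]]
contact_force: [-2.2, -0.6, 4.7]
gripper_width: 0.0001
t 16.55 TCP [0.1743 0.0007 0.0876] tilt 9.2 F tub [-2.3 -0.1  4.7]
-5:10 [0.1778 0.     0.0918] d [ 0.0028  0.0007 -0.0047] rot [ 0.  -0.8  0.1]
-10:12 [0.1797 0.     0.085 ] d [0.003  0.     0.0064] rot [ 0. -2.  0.]
-20:20 [0.1784 0.     0.072 ] d [0.0014 0.     0.0129] rot [ 0. -8.  0.]
time_s: 16.8
eef_pos: [0.658, 0.096, 0.0732]
orientation: [[0.944, 0.193, -0.267], [0.185, -0.981, -0.053], [-0.272, 0.0, -0.962]]
contact_force: [-1.3, -0.3, 4.3]
gripper_width: 0.0004
t 16.8 TCP [0.1727 0.0006 0.0732] tilt 15.8 F tub [-1.3 -0.1  4.3]
-15:16 [0.1793 0.     0.0785] d [ 0.0049  0.0006 -0.0069] rot [ 0.  -0.2  0.1]
-25:22 [0.1784 0.     0.0651] d [0.0029 0.     0.0132] rot [ 0. -6.  0.]
-35:30 [0.1737 0.     0.0525] d [0.0003 0.     0.0134] rot [ 0. -8.  0.]
```

```bash
python3 -m pendant '[[[0.001,0,0.0045,0,-2.5,0,0],[0.001,0,0.0045,0,-2.5,0,0]]]';  python3 -m pendant '[[[0.001,0,0.004,0,-2.5,0,0],[0.001,0,0.004,0,-2.5,0,0]]]';  python3 lv.py .071  -25:25 -35:30 -40:32 -45:35 -52:35
```

```text
time_s: 16.97
eef_pos: [0.657, 0.0957, 0.0634]
orientation: [[0.916, 0.193, -0.352], [0.18, -0.981, -0.07], [-0.359, 0.001, -0.934]]
contact_force: [-0.2, -1.0, 1.9]
gripper_width: 0.0003
time_s: 17.13
eef_pos: [0.6561, 0.0954, 0.0535]
orientation: [[0.88, 0.193, -0.434], [0.173, -0.981, -0.086], [-0.442, 0.001, -0.897]]
contact_force: [0.4, 0.2, -0.4]
gripper_width: 0.0003
t 17.13 TCP [0.1708 0.0003 0.0535] tilt 26.2 F tub [ 0.4  0.1 -0.4]
-25:25 [0.1734 0.     0.0673] d [-0.0037  0.0004 -0.0135] rot [0.1 1.2 0.1]
-35:30 [0.1712 0.     0.0542] d [0.0035 0.     0.0127] rot [ 0. -5.  0.]
-40:32 [0.1696 0.     0.0477] d [0.0019 0.     0.0064] rot [ 0. -2.  0.]
-45:35 [0.1668 0.     0.0418] d [0.0007 0.     0.0066] rot [ 0. -3.  0.]
-52:35 [0.1619 0.     0.0349] d [-0.0001  0.      0.0085] rot [0. 0. 0.]
```

```bash
python3 -m pendant '[[[0,0,0.003,0,-4,0,0],[0,0,0.003,0,-4,0,0]]]';  python3 -m pendant '[[[-0.0005,0,0.002,0,-1,0,0],[-0.0005,0,0.002,0,0,0,0]]]';  python3 lv.py .071 -43:36 -52:36
```

```text
time_s: 17.3
eef_pos: [0.6534, 0.0947, 0.0472]
orientation: [[0.809, 0.193, -0.555], [0.158, -0.981, -0.11], [-0.566, 0.001, -0.825]]
contact_force: [0.3, 0.1, -0.9]
gripper_width: 0.0006
time_s: 17.47
eef_pos: [0.6503, 0.0942, 0.039]
orientation: [[0.796, 0.193, -0.574], [0.156, -0.981, -0.113], [-0.585, 0.001, -0.811]]
contact_force: [1.0, -0.6, -0.5]
gripper_width: 0.0006
t 17.47 TCP [0.1648 0.0003 0.039 ] tilt 35.8 F tub [ 0.9 -0.7 -0.5]
-43:36 [0.1664 0.     0.045 ] d [-0.0023  0.0003 -0.0057] rot [ 0.1 -0.2  0.1]
-52:36 [0.1618 0.     0.0347] d [0.0023 0.     0.011 ] rot [0. 0. 0.]
```

```bash
python3 -m pendant '[[[-0.0003,0,0.0013,0,0,0,0],[-0.0003,0,0.0013,0,0,0,0]]]';  python3 -m pendant '[[[-0.0003,0,0.0013,0,0,0,0]]]';  python3 -m pendant '[[[-0.0003,0,0.0013,0,0,0,0]]]'; python3 lv.py .071 -52:36
```

```text
time_s: 17.63
eef_pos: [0.6476, 0.0937, 0.0353]
orientation: [[0.796, 0.193, -0.573], [0.156, -0.981, -0.113], [-0.584, 0.0, -0.812]]
contact_force: [-0.3, -0.2, 0.0]
gripper_width: 0.0004
time_s: 17.72
eef_pos: [0.6462, 0.0934, 0.0346]
orientation: [[0.797, 0.193, -0.572], [0.157, -0.981, -0.113], [-0.583, 0.0, -0.812]]
contact_force: [-0.4, 0.8, 1.1]
gripper_width: 0.0003
time_s: 17.8
eef_pos: [0.645, 0.0932, 0.0343]
orientation: [[0.798, 0.193, -0.571], [0.157, -0.981, -0.113], [-0.582, 0.001, -0.813]]
contact_force: [0.1, -0.8, -0.4]
gripper_width: 0.0008
t 17.8 TCP [0.1594 0.0003 0.0343] tilt 35.6 F tub [-0.1 -0.8 -0.4]
-52:36 [0.1618 0.     0.0347] d [ 0.0017  0.0003 -0.0017] rot [ 0.1 -0.4  0.1]
```

```bash
python3 -m pendant '[[[0,0,0.0015,0,0,0,0]]]';  python3 -m pendant '[[[0,0,0.0015,0,0,0,0]]]'; python3 -m pendant '[[[0,0,0.0015,0,0,0,0]]]'; python3 lv.py .071 -52:36
```

```text
time_s: 17.88
eef_pos: [0.6444, 0.093, 0.0339]
orientation: [[0.799, 0.193, -0.569], [0.157, -0.981, -0.112], [-0.58, 0.001, -0.814]]
contact_force: [3.4, 1.2, 2.2]
gripper_width: 0.0006
time_s: 17.97
eef_pos: [0.6444, 0.093, 0.0339]
orientation: [[0.801, 0.193, -0.567], [0.157, -0.981, -0.112], [-0.578, 0.001, -0.816]]
contact_force: [4.5, 2.0, 4.2]
gripper_width: -0.0002
time_s: 18.05
eef_pos: [0.6445, 0.093, 0.0339]
orientation: [[0.803, 0.193, -0.564], [0.157, -0.981, -0.112], [-0.575, 0.001, -0.818]]
contact_force: [3.0, 0.9, 4.5]
gripper_width: 0.0003
t 18.05 TCP [0.1589 0.0002 0.0339] tilt 35.1 F tub [3.1 0.3 4.5]
-52:36 [0.1618 0.     0.0347] d [ 0.0018  0.0002 -0.0023] rot [ 0.1 -0.9  0.1]
```

```bash
python3 -m pendant '[[[-0.0004,0,0.0022,0,0,0,0]]]';  python3 -m pendant '[[[-0.0005,0,0.0028,0,0,0,0]]]'; python3 -m pendant '[[[-0.0006,0,0.0032,0,0,0,0]]]'; python3 lv.py .071 -52:36
```

```text
time_s: 18.13
eef_pos: [0.6443, 0.0929, 0.0337]
orientation: [[0.805, 0.193, -0.561], [0.158, -0.981, -0.111], [-0.572, 0.001, -0.82]]
contact_force: [6.4, 2.2, 9.0]
gripper_width: 0.0003
time_s: 18.22
eef_pos: [0.6443, 0.0929, 0.0335]
orientation: [[0.808, 0.193, -0.557], [0.158, -0.981, -0.111], [-0.568, 0.001, -0.823]]
contact_force: [7.6, 2.2, 12.1]
gripper_width: 0.0005
time_s: 18.3
eef_pos: [0.6443, 0.093, 0.0336]
orientation: [[0.811, 0.193, -0.553], [0.158, -0.981, -0.11], [-0.564, 0.002, -0.826]]
contact_force: [8.0, 2.8, 12.8]
gripper_width: 0.0005
t 18.3 TCP [0.1587 0.0002 0.0336] tilt 34.3 F tub [ 8.4  1.2 12.8]
-52:36 [0.1618 0.     0.0347] d [ 0.0019  0.0002 -0.0027] rot [ 0.1 -1.7  0. ]
```

```bash
for i in 1; do python3 -m pendant '[[[-0.0006,0,0.0026,0,-0.3,0,0],[-0.0006,0,0.0026,0,-0.3,0,0]]]';done; python3 lv.py .071; python3 -m pendant '[[[-0.0006,0,0.0026,0,-0.3,0,0],[-0.0006,0,0.0026,0,-0.3,0,0]]]'; python3 lv.py .071
```

```text
time_s: 18.47
eef_pos: [0.6444, 0.093, 0.0338]
orientation: [[0.811, 0.193, -0.553], [0.158, -0.981, -0.11], [-0.564, 0.002, -0.826]]
contact_force: [3.9, 2.2, 6.6]
gripper_width: 0.0004
t 18.47 TCP [0.1588 0.0002 0.0338] tilt 34.3 F tub [4.2 1.4 6.6]
time_s: 18.63
eef_pos: [0.6444, 0.093, 0.0337]
orientation: [[0.81, 0.193, -0.554], [0.158, -0.981, -0.111], [-0.565, 0.003, -0.825]]
contact_force: [5.3, 2.8, 8.7]
gripper_width: 0.0002
t 18.63 TCP [0.1588 0.0002 0.0337] tilt 34.4 F tub [5.7 1.7 8.7]
```

```bash
python3 -m pendant '[[[-0.0006,0,0.0031,0,-0.3,0,0],[-0.0006,0,0.0031,0,-0.3,0,0]]]'; python3 lv.py .071; python3 -m pendant '[[[-0.0006,0,0.0031,0,-0.3,0,0],[-0.0006,0,0.0031,0,-0.3,0,0]]]'; python3 lv.py .071
```

```text
time_s: 18.8
eef_pos: [0.6443, 0.0929, 0.0336]
orientation: [[0.81, 0.193, -0.554], [0.157, -0.981, -0.112], [-0.565, 0.003, -0.825]]
contact_force: [7.0, 2.0, 9.6]
gripper_width: 0.0006
t 18.8 TCP [0.1587 0.0002 0.0336] tilt 34.4 F tub [7.3 0.6 9.6]
time_s: 18.97
eef_pos: [0.6443, 0.0929, 0.0336]
orientation: [[0.81, 0.193, -0.554], [0.157, -0.981, -0.112], [-0.565, 0.004, -0.825]]
contact_force: [5.4, 2.5, 9.5]
gripper_width: 0.0004
t 18.97 TCP [0.1587 0.0002 0.0336] tilt 34.4 F tub [5.8 1.4 9.5]
```

```bash
python3 -m pendant '[[[-0.0008,0,0.0035,0,-0.3,0,0],[-0.0008,0,0.0035,0,-0.3,0,0]]]'; python3 lv.py .071; python3 -m pendant '[[[-0.0008,0,0.0035,0,-0.3,0,0],[-0.0008,0,0.0035,0,-0.3,0,0],[-0.0008,0,0.0035,0,-0.3,0,0]]]'; python3 lv.py .071
```

```text
time_s: 19.13
eef_pos: [0.6443, 0.0929, 0.0336]
orientation: [[0.811, 0.193, -0.552], [0.157, -0.981, -0.113], [-0.563, 0.005, -0.826]]
contact_force: [6.3, 2.6, 11.7]
gripper_width: 0.0008
t 19.13 TCP [0.1587 0.0002 0.0336] tilt 34.3 F tub [ 6.7  1.3 11.7]
time_s: 19.38
eef_pos: [0.6443, 0.0929, 0.0337]
orientation: [[0.813, 0.193, -0.55], [0.157, -0.981, -0.113], [-0.561, 0.006, -0.828]]
contact_force: [5.7, 2.3, 12.1]
gripper_width: 0.0003
t 19.38 TCP [0.1587 0.0002 0.0337] tilt 34.1 F tub [ 6.1  1.1 12.1]
```

```bash
python3 -m pendant '[[[-0.0009,0,0.0035,0,-0.3,0,0],[-0.0009,0,0.0035,0,-0.3,0,0],[-0.0009,0,0.0035,0,-0.3,0,0],[-0.0009,0,0.0035,0,-0.3,0,0]]]'; python3 lv.py .071; python3 -m pendant '[[[-0.0009,0,0.0035,0,-0.3,0,0],[-0.0009,0,0.0035,0,-0.3,0,0],[-0.0009,0,0.0035,0,-0.3,0,0],[-0.0009,0,0.0035,0,-0.3,0,0]]]'; python3 lv.py .071
```

```text
time_s: 19.72
eef_pos: [0.6444, 0.0929, 0.0337]
orientation: [[0.815, 0.193, -0.546], [0.156, -0.981, -0.114], [-0.557, 0.007, -0.83]]
contact_force: [6.6, 1.8, 10.7]
gripper_width: 0.0007
t 19.72 TCP [1.588e-01 1.000e-04 3.370e-02] tilt 33.9 F tub [ 6.8  0.5 10.7]
time_s: 20.05
eef_pos: [0.6443, 0.0929, 0.0337]
orientation: [[0.818, 0.193, -0.542], [0.156, -0.981, -0.114], [-0.554, 0.009, -0.833]]
contact_force: [8.2, 2.5, 11.7]
gripper_width: 0.0004
t 20.05 TCP [1.588e-01 1.000e-04 3.370e-02] tilt 33.6 F tub [ 8.5  0.9 11.7]
```

```bash
python3 -m pendant '[[[0,0,-0.008,0,0,0,0],[0,0,-0.02,0,0,0,0],[0,0,-0.035,0,0,0,0],[0,0,-0.035,0,0,0,0],[0,0,-0.035,0,0,0,0],[-0.01,0,-0.035,0,3,0,0],[-0.01,0,-0.035,0,5,0,0],[-0.01,0,-0.035,0,5,0,0],[0,0,-0.03,0,5,0,0]]]'; python3 lv.py .071
```

```text
time_s: 20.8
eef_pos: [0.7521, 0.1165, 0.2723]
orientation: [[0.939, 0.193, -0.285], [0.183, -0.981, -0.062], [-0.292, 0.006, -0.956]]
contact_force: [0.3, 0.1, 0.1]
gripper_width: 0.0003
t 20.8 TCP [0.269  0.0027 0.2723] tilt 17.0 F tub [0.3 0.1 0.1]
```

```bash
python3 -m pendant '[[[0,-0.035,0,0,0,0,0],[0,-0.035,0,0,0,0,0],[0,-0.035,0,0,0,0,0],[0,-0.035,0,0,0,0,0],[0,-0.035,0,0,0,0,0],[0,-0.035,0,0,0,0,0],[0,-0.035,0,0,0,0,0],[0,0,0,0,0,0,0]]]'
python3 - <<'E'
from h import *
from rig import optics
for n,(x,y,w,h) in {"scene":(310,150,90,80),"top":(240,140,90,80)}.items():
    p=optics.snapshot(n); im=cv2.resize(p["pixels"][y:y+h,x:x+w,::-1],None,fx=7,fy=7,interpolation=cv2.INTER_CUBIC)
    cv2.imwrite(f"pics/z_{n}6.png",cv2.convertScaleAbs(im,alpha=1.4)); cv2.imwrite(f"pics/full_{n}6.png",p["pixels"][:,:,::-1])
E
```

```text
time_s: 21.47
eef_pos: [0.706, 0.3615, 0.2892]
orientation: [[0.948, 0.185, -0.261], [0.175, -0.983, -0.058], [-0.267, 0.009, -0.964]]
contact_force: [-0.6, 0.0, 0.0]
gripper_width: 0.0005
```

View pics/z_scene6.png

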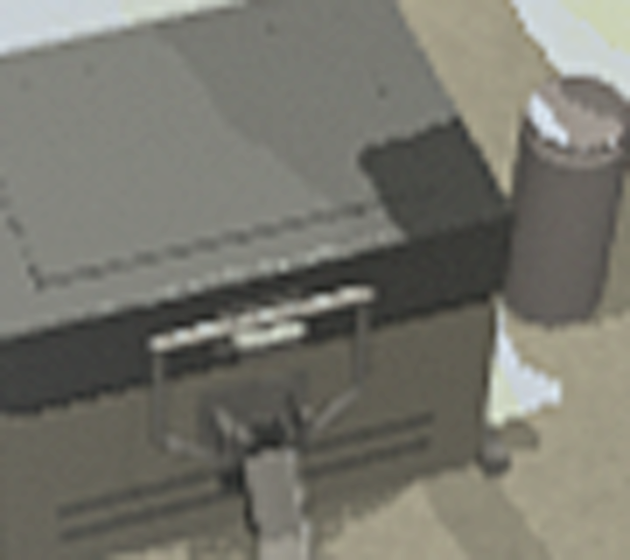

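View pics/full_top6.png

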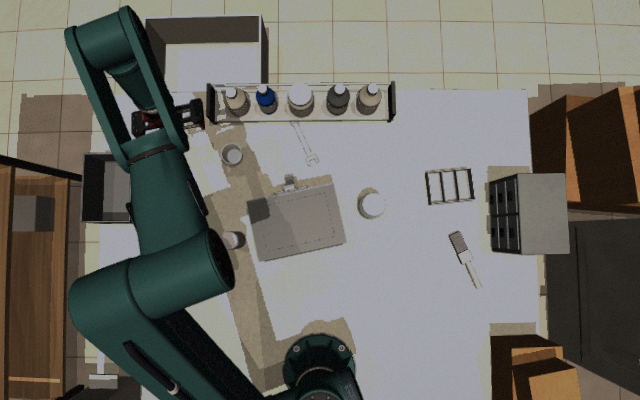

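View pics/full_scene6.png

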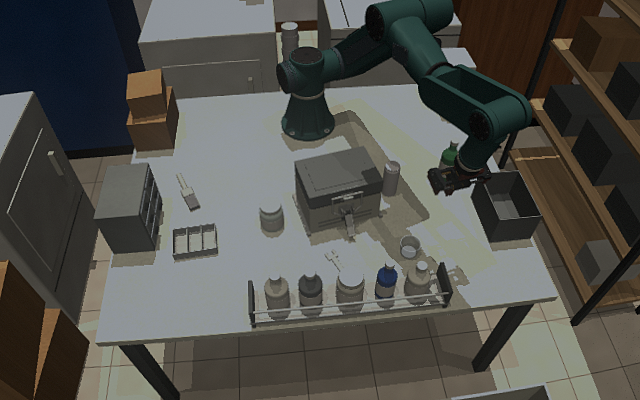

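Run:
```python
from h import *
import json
from rig import optics, models
v=json.load(open("t.json"))
p=optics.snapshot("top")
for t in ["pods","stain_can","scoop","wrench"]:
    print(t,[(np.round(a["pixel"],1).tolist(),round(a["p"],2)) for a in models.pinpoint(p,t)[:2]])
p=optics.snapshot("scene")
P=tubpts(0,0.05,0); 
for k in ["lid_edge","seat","lever_tip"]:
    print(k,[(np.round(a["pixel"],1).tolist(),round(a["p"],2)) for a in models.pinpoint(p,k)[:1]],np.round(proj(p,toW(P[k],v)),1))
print("bar",[np.round(a["pixel"],1).tolist() for a in models.pinpoint(p,"bar")[:1]], "pred at seat",np.round(proj(p,toW(P["seat"],v)),1), "outside lip", np.round(proj(p,toW([.116,0,.165],v)),1))
for t in ["scoop","wrench","softener","pods"]:
    print(t,[(np.round(a["pixel"],1).tolist(),round(a["p"],2)) for a in models.pinpoint(p,t)[:2]])
```

```text
pods [([368.2, 205.1], 0.66)]
stain_can [([239.3, 237.3], 0.93)]
scoop [([234.7, 157.7], 0.91)]
wrench [([303.8, 140.0], 0.8), ([447.9, 185.8], 0.22)]
lid_edge [([347.5, 188.0], 0.76)] [346.5 189.7]
seat [([348.6, 196.4], 0.61)] [347.4 197.4]
lever_tip [([351.8, 235.0], 0.71)] [351.5 236.1]
bar [[349.9, 196.8]] pred at seat [347.4 197.4] outside lip [348.8 200.5]
scoop [([406.8, 253.9], 0.84)]
wrench [([340.2, 275.3], 0.67)]
softener [([444.3, 173.8], 0.75)]
pods [([270.1, 220.5], 0.6), ([336.3, 210.0], 0.23)]
```

Everything agrees: the bar is in its seat, the lever is down, and the bystanders are where they were. Handing in.

```bash
python3 -c "
from rig import hand_in
print(hand_in())"
```

```text
the job is handed in; nothing more can be done
None
```

The tub is shut and latched, and I handed the job in at about 22 s of the 72 s allowed.

- **Lid:** I pushed it down onto the gasket. The force rose to about 9 N at the expected height, and I stopped there.
- **Wire loop:** I pinched the bar from above, swung it past upright and let go. A picture then showed it lying against the lid face, above the keeper.
- **Lever:** I pressed it over the dead point, where it resisted with up to about 6 N and then pulled away to its stop.
- **Firm push:** I held the lever at its stop at about 12.5 to 14.5 N for roughly 0.9 s. Getting there, the force wavered between 8 and 15 N for about 0.8 s. The highest reading on the tub or latch was about 15.3 N, under the 20 N limit. Forces were read only at the end of each move, so a short peak in between could have gone unseen.

**Last checks:**
- **Bar:** it was within about 3 pixels (some 9 mm) of where it should sit in the keeper. It fits the hooked position better than one outside the lip, and in the picture it lies behind the lip.
- **Lid and lever:** the lid edge and lever tip were within 2 pixels of their latched positions.
- **Other things on the table:** softener, scoop and wrench were within about 3 pixels of where they started. The stain can (3.4 pixels) and the pods jar (2.5 from above, 4.3 in the scene view) differed slightly more, but nothing went near either of them. I did not re-measure the brush and coin tray; they look unmoved in the picture.
- **Arm:** it was clear of everything, with no force above sensor noise. No check failed.

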